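# Run the overhead storage hoist: key in, quarter turn, hold

## Robot

A 6-joint arm with a two-finger parallel gripper is mounted at the origin on the work surface. World frame = base frame: x ahead of the robot, y to its left, z up, the work surface at z = 0. Lengths are in m, angles in rad, forces in N, time in s.
With the tool pointing down it reaches from about 0.35 to 0.85 m from the base axis. Payload 8.1 kg.
Tool frame: the origin (TCP) lies at the very end of the fingers, on their centre line; the grasp point (between the pads) lies 19 mm behind it; z points along the fingers, x is the direction in which the jaws open and shut, and the axes are right-handed (so a half turn about z gives the same grasp; the last joint's range is limited). The gripper opens to 93 mm and grips with 3 to 60 N. Pads are 15 mm wide; open, the fingers measure 128 mm over their backs; the gripper's body (75 mm by 188 mm) begins 65 mm behind the grasp point.
Start: joints at [1.113, 0.13, 1.488, -0, 1.523, -0.085], TCP at [0.219, 0.559, 0.219] pointing down, gripper open.
Joint ranges: [-2.96, 2.96], [-0.89, 2.26], [0.02, 2.5], [-1.34, 4.48], [0, 2.73], [-2.66, 2.66]. Speed limits (rad/s): [2.39, 2.39, 2.79, 3.14, 3.14, 3.14].

## Interface

Orientations are given as a rotation vector (axis times angle).
In Python, from plant import robot gives the robot as it stands. The module is installed in compiled form; this text tells all that it offers.
- The arm moves only by the tool jog_arm, never from a script. Its argument "commands" is one flat list of numbers, 5 for each row, row after row: the gripper's target within -1 to 1 (shut at 1, half-way at 0, fully open at -1), then the shift along the tool's x, y, z in m, then the turn about the tool's z in degrees. A call has 1 to 20 rows; each row shifts and turns the commanded pose from where the row before left it, along the tool's axes as they then stand; what a row does not reach is not made up. A row lasts 1/12 s, in which the tool goes at most 41.7 mm and 7.16 degrees, less where a joint would pass 70% of its speed; a pose out of reach is approached as far as the arm can. A call is refused whole if a number of a shift passes 0.0417 or a number of a turn 7.16, either way. A call with a gripper value outside its range is refused whole. The fingers move at their own pace and stop on an object; "grip_force" is the grip in N (left out, the last holds). Time passes only in rows, so rows that do not move let the fingers close. It gives the time, the measured TCP pose, the force and the opening at its end, in the units of the state.
- robot.read_state(): the state, without advancing time (a new reading comes with each control period).
- robot.read_camera(name): name is "side" or "top"; returns a dict with "img" (480x640x3 uint8, blue, green, red), "vfov" (degrees; the focal length in pixels is half the picture's height over the tangent of half this angle, whatever the lens; pixels are square), "cx", "cy" (the principal point, pixels), "k1" (the pictures are not rectified: a ray, as slopes to the right and down, at radius r is drawn at 1 + k1 r^2 times it, then the intrinsics apply), "extrinsics" (4x4, takes a point from world to camera coordinates). Camera axes: x right, y down, z forward; pixel columns grow to the right and rows downward; lengths in m; the calibration is good to about 2 mm. A picture is of the moment at which its call begins. There is no depth.
- robot.close_job(): hands the job in, once; it reports no verdict.
Trained networks look in a picture, given as the dict that the camera call returned (one of the last four; its "shot" number tells which), for a name from the list of things; names that differ only in an ending like _2 or _b are one class to them, and where a whole thing is asked for, a point or a joint stands for the part that bears it (a point fixed in the world has none). Each returns a list of dicts, best first, with "score" (0 to 1); they miss things now and then, are a little off and sometimes report something else, mostly with a low value. They report only what shows in the picture. A call takes as long as a camera call. They do not tell look-alikes from the thing itself.
- robot.recognise(thing, picture): "box" ([centre column, centre row, width, height] as shares, 0 to 1, of the picture: columns of its width, rows of its height, round what is visible of it).
- robot.pinpoint(thing, picture): "position" ([row, column] as shares, 0 to 1, of the picture: columns of its width, rows of its height: a listed point, or the origin of a listed thing).
The state is a dict: "t": time; "q": joint angles; "dq": joint speeds; "joint_torque": joint torques, N m; "tool_pos": TCP position; "orientation": TCP orientation; "force": force on the tool from outside, world axes, zero at the start; "wrist_torque": the same for the moment, N m; "opening": finger opening in m.
Only numpy, scipy, OpenCV 4.12 (cv2) and the standard library are available. Lean on these libraries where they do the work, as an engineer would, in place of code of your own. Each camera call takes 0.05 s, during which the arm holds its last target.

## Task

Take the red-headed key out of the wooden key block and slide it, blade down, into the key switch of the hoist's control station, easing it gently past the sticky pins (wiggle a little if it catches) until it is fully home. Only then turn it a full quarter clockwise, to its stop, and keep it turned against the return spring: the hoist runs only while it is held, so finish still gripping the turned key. Do not touch the red stop button, and leave the other keys, the bottle and the screwdriver where they are.

Things in the scene. Friction and masses are not known exactly. Their poses are not given: they have to be found in the camera images.
- red_key_head (a point): Red-headed key, the one to use, standing blade-down in the block. Middle of its plastic head: 28 mm wide (x), 10 mm thick between flat faces (y), 32 mm tall (z, up along the key). Below it a steel neck 14 x 6 x 11 mm, underside 26 mm under this point.
- red_key_tip (a point): Point of the red key's steel blade, 53 mm below the middle of the head, same axes. Blade 9 mm wide (x), 3 mm thick (y), 27 mm long, its last 5 mm tapered. The key weighs about 30 g. It fits the lock either way round (half a turn makes no difference).
- blue_key_head (a point): The same key with a blue head, to be left alone: middle of its head.
- yellow_key_head (a point): The same key with a yellow head, to be left alone: middle of its head.
- block: Brown wooden key block fixed to the bench, 50 mm (x) by 190 mm (y) by 40 mm high; origin at the centre of its underside. Three slots in a row along its y, 60 mm apart, 10.5 mm along y by 4.5 mm along x. The keys' necks rest on its top: heads start 11 mm above it, 27 mm of blade is in the slot; flat faces of the heads look along the block's x.
- station: Grey control station screwed face-up to the bench, 84 mm (x) by 210 mm (y) by 62 mm high; origin at the centre of its underside. In a row along its y on top: key switch at -68 mm, green lamp at 0 (18 mm tall), red mushroom stop button at +68 mm (40 mm across, 34 mm tall). A conduit elbow leaves its +x side.
- keyway (a point): Middle of the key slot's mouth, in a brass face 8 mm above the station's top inside a steel ring 30 mm across and 1 mm prouder. Axes as the station's; they do not turn with the key. At rest the slot is 10.5 mm long along x, 4 mm wide along y, 26 mm deep; its mouth flares 2 mm all round at 45 degrees.
- keyway_floor (a point): Floor of the key slot, 26 mm straight below its mouth. Fully home, the blade's point stands here and the head's middle is 27 mm above the mouth. Three sticky sprung pins stand out of the slot's +x end by up to 3 mm, 7, 12.5 and 18 mm down: a straight push past them takes about 10 to 15 N, less with a small wiggle.
- plug (a joint): Turn of the key switch in rad: 0 at rest, grows clockwise seen from above, stop at 1.57 (slot along the station's y). A spring returns it to 0: 0.02 N m at the start, 0.08 N m at the stop. With play and give the key turns some 0.2 rad farther than this reads.
- stop (a joint): Red mushroom stop button, m pressed in: 0 out, 0.006 fully pressed. Leave alone.
- stop_top (a point): Middle of the top of the red mushroom stop button.
- spray: White plastic bottle with a blue cap and green label, 48 mm across, 150 mm tall, standing loose on the bench; origin at the centre of its underside. Leave alone.
- driver: Orange-handled screwdriver lying loose on the bench, about 200 mm long. Leave alone.
Not all that is in view belongs to the job. Of the things shaped like the part that bears red_key_head, the red one is meant.

How it is judged:
By the outcome, as a careful person would: the job done as asked, in the order asked, and still so for the second after the job is handed in, while the arm keeps its last pose, push and grip.
It also fails if it takes over 64 s, if anything falls off the work surface, if the arm or the gripper's body presses on something with over 40 N, if the wrist force passes 120 N, or if a joint passes its speed limit or range.

## Working session

There is one attempt and no reset: what is moved stays moved. The work goes in short steps, Python scripts to look and compute and a tool call to move; the robot and the scene stay as the last step left them, time stands still between calls to the robot, and variables do not carry over. Pictures are saved under pics/ and viewed, and the job is handed in when it is done.

Besides the shell and the picture viewer there is one more tool, called after "Call:" as name(argument=value, ...) on one line, values as JSON. jog_arm: Moves the arm, as the interface text tells. Its arguments: {"type":"object","properties":{"commands":{"type":"array"},"grip_force":{"type":"number"}},"required":["commands"]}

```bash
mkdir -p pics; python3 - <<'E'
from plant import robot
import cv2
s=robot.read_state();print(s)
for n in("side","top"):
    p=robot.read_camera(n);cv2.imwrite(f"pics/{n}0.png",p["img"]);print(n,p["vfov"],p["cx"],p["cy"],p["k1"],p["extrinsics"])
    for t in["red_key_head","red_key_tip","blue_key_head","yellow_key_head","block","station","keyway","stop_top","spray","driver"]:
        r=robot.pinpoint(t,p);print(t,[(round(d["score"],2),round(d["position"][1]*640,1),round(d["position"][0]*480,1)) for d in r[:4]])
print(robot.read_state()["t"])
E
```

```text
{'t': 0.0, 'q': array([ 1.11258769e+00,  1.31111590e-01,  1.48925054e+00,  3.33646145e-05,
        1.52299499e+00, -8.54447744e-02]), 'dq': array([ 0.00045897,  0.00183539,  0.00044429, -0.00012019, -0.00218697,
       -0.00083003]), 'joint_torque': array([-3.10000803e-03, -5.59835815e+01, -4.91764069e+01,  7.61867152e-02,
        3.54678452e-02, -1.85856998e-04]), 'tool_pos': array([0.21826223, 0.55830132, 0.21763284]), 'orientation': array([ 2.59392082e+00,  1.77084997e+00, -2.43913241e-03]), 'force': array([-0.51391548, -1.20351184, -0.06286547]), 'wrist_torque': array([-0.00467761, -0.03258995,  0.07519235]), 'opening': 0.09272265382215354}
side 48.767827576446834 315.45786062700245 241.78960573049503 0.03807781415286187 [[-0.71637813 -0.69752173 -0.01630404  0.43283477]
 [-0.53116432  0.56037749 -0.63548527  0.38932684]
 [ 0.4524012  -0.44658763 -0.77194083  0.66515679]
 [ 0.          0.          0.          1.        ]]
red_key_head [(0.87, 425.1, 276.3), (0.83, 351.6, 218.1), (0.54, 401.1, 205.7)]
red_key_tip [(0.93, 457.2, 268.0), (0.71, 289.8, 350.8), (0.67, 397.4, 227.4), (
[... 300 characters left out ...]
.63, 282.3, 213.2)]
top 50.42630573809129 317.84278292120996 236.4532846029114 0.029832947015006307 [[-0.10896208 -0.9940357  -0.004505    0.04889608]
 [-0.96830967  0.10716449 -0.2255929   0.62768148]
 [ 0.22473017 -0.02021884 -0.97421125  0.74633125]
 [ 0.          0.          0.          1.        ]]
red_key_head [(0.9, 397.5, 218.8), (0.89, 398.6, 332.2), (0.71, 425.3, 260.7)]
red_key_tip [(0.9, 429.8, 345.1), (0.56, 398.1, 190.9)]
blue_key_head [(0.51, 463.2, 261.6)]
yellow_key_head [(0.68, 390.7, 261.4)]
block [(0.69, 419.5, 271.9)]
station [(0.58, 189.2, 313.3)]
keyway [(0.64, 222.5, 313.9)]
stop_top [(0.89, 128.1, 309.4)]
spray [(0.84, 236.6, 190.5)]
driver [(0.77, 338.9, 170.3)]
1.1
```

View pics/side0.png

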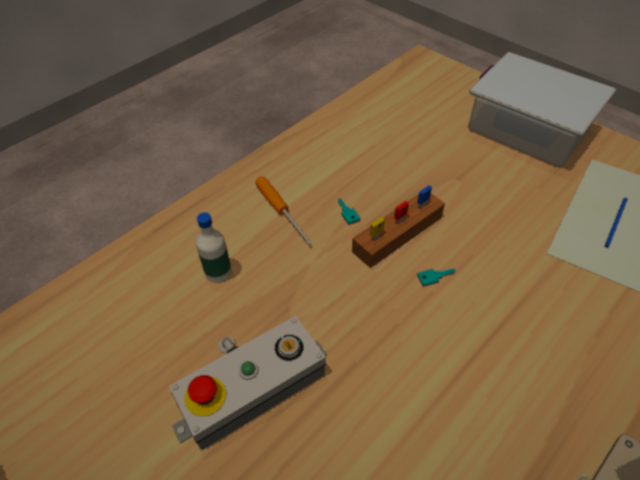

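View pics/top0.png

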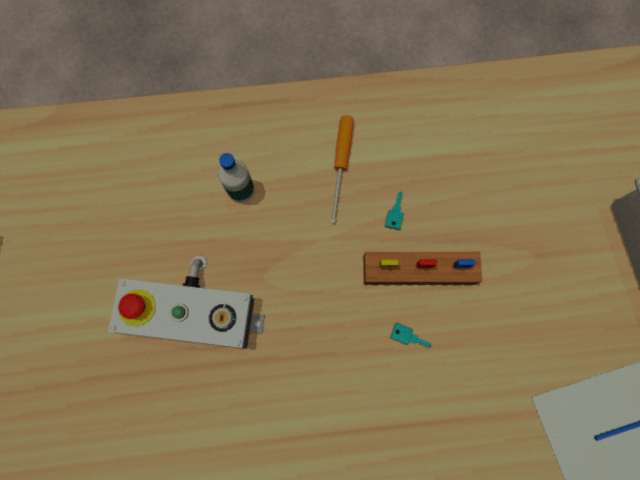

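```bash
python3 - <<'E'
import cv2,numpy as np
s=cv2.imread("pics/side0.png");t=cv2.imread("pics/top0.png")
def c(im,x,y,w,h,f):return cv2.resize(im[y:y+h,x:x+w],None,fx=f,fy=f,interpolation=cv2.INTER_CUBIC)
cv2.imwrite("pics/c1.png",np.vstack([c(s,340,170,120,100,5)]))
cv2.imwrite("pics/c2.png",c(t,350,235,150,70,5))
cv2.imwrite("pics/c3.png",c(s,160,310,180,140,4))
cv2.imwrite("pics/c4.png",c(t,100,245,180,115,4))
E
```

```text
(no output)
```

View pics/c1.png

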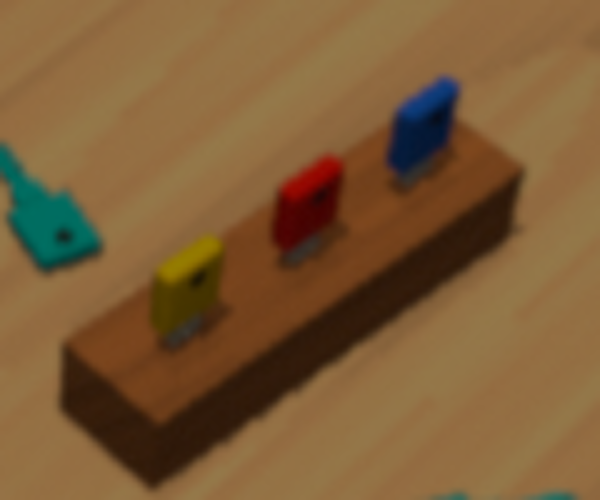

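View pics/c2.png

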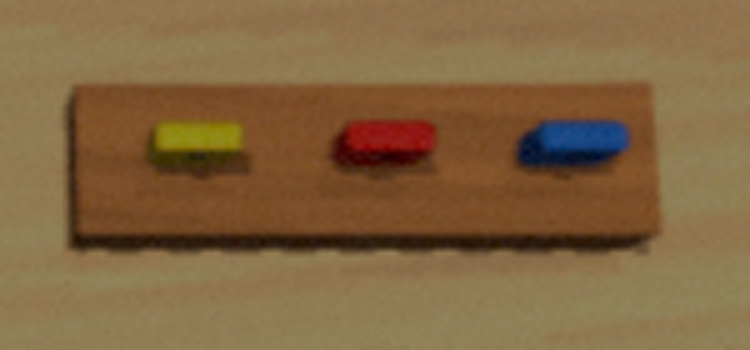

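View pics/c3.png

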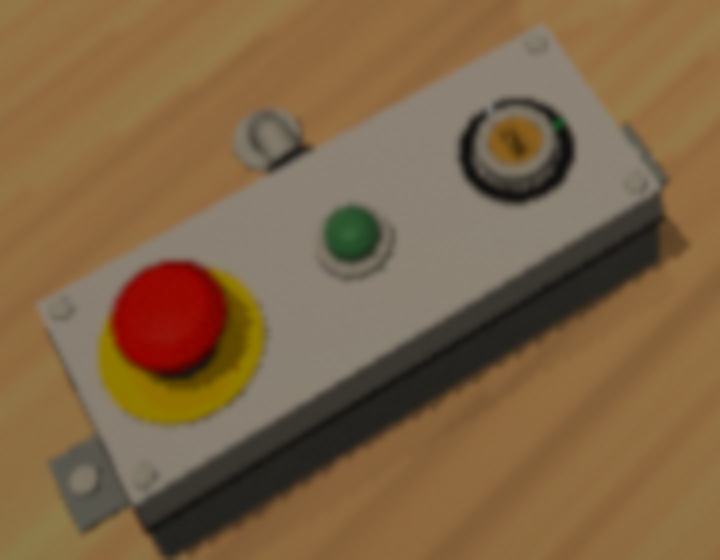

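View pics/c4.png

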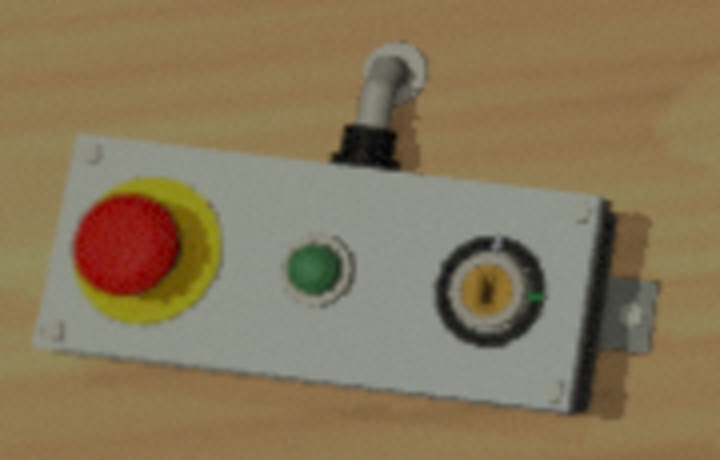

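```bash
cat > h.py <<'E'
import cv2,numpy as np,pickle
from scipy.optimize import least_squares
cams={"side":dict(vfov=48.767827576446834,cx=315.45786062700245,cy=241.78960573049503,k1=0.03807781415286187,E=np.array([[-0.71637813,-0.69752173,-0.01630404,0.43283477],[-0.53116432,0.56037749,-0.63548527,0.38932684],[0.4524012,-0.44658763,-0.77194083,0.66515679]])),
"top":dict(vfov=50.42630573809129,cx=317.84278292120996,cy=236.4532846029114,k1=0.029832947015006307,E=np.array([[-0.10896208,-0.9940357,-0.004505,0.04889608],[-0.96830967,0.10716449,-0.2255929,0.62768148],[0.22473017,-0.02021884,-0.97421125,0.74633125]]))}
def proj(n,P):
    c=cams[n];P=np.atleast_2d(P);X=P@c["E"][:,:3].T+c["E"][:,3]
    a=X[:,:2]/X[:,2:];r2=(a**2).sum(1,keepdims=True);a=a*(1+c["k1"]*r2)
    f=240/np.tan(np.radians(c["vfov"]/2));return a*f+[c["cx"],c["cy"]]
def tri(ps,pt):
    return least_squares(lambda X:np.r_[proj("side",X)[0]-ps,proj("top",X)[0]-pt],[.5,0,.1])
def onplane(n,p,z):
    return least_squares(lambda X:proj(n,[X[0],X[1],z])[0]-p,[.5,0]).x
def cent(img,col,box=None):
    h=cv2.cvtColor(img,cv2.COLOR_BGR2HSV);H,S,V=h[...,0].astype(int),h[...,1],h[...,2]
    if col=="red":m=((H<6)|(H>174))&(S>180)&(V>50)
    if col=="blue":m=(abs(H-110)<12)&(S>130)&(V>50)
    if col=="yellow":m=(abs(H-28)<5)&(S>190)&(V>60)
    if box:
        b=np.zeros_like(m);x,y,w,g=box;b[y:y+g,x:x+w]=1;m=m&b
    v,u=np.nonzero(m);return np.array([u.mean(),v.mean()]),m.sum(),(u.min(),u.max(),v.min(),v.max())
E
python3 - <<'E'
from h import *
def uc(p,f,x,y):p=np.array(p,float);return (p+.5)/f-.5+[x,y]
def fit(obs,L,z):
    L=np.array(L,float)
    def res(v,which=("side","top")):
        c,s=np.cos(v[2]),np.sin(v[2]);W=np.c_[v[0]+c*L[:,0]-s*L[:,1],v[1]+s*L[:,0]+c*L[:,1],np.full(len(L),z)]
        return np.concatenate([(proj(n,W)-obs[n])[:,:].ravel() for n in which])
    for w in(("side","top"),("side",),("top",)):
        r=least_squares(lambda v:res(v,w),[.5,0,0]);print(w,r.x.round(4),np.degrees(r.x[2]).round(2),"res",np.abs(r.fun).max().round(2),np.sqrt((r.fun**2).mean()).round(2))
    return least_squares(res,[.5,0,0]).x
print("station")
v=fit({"top":uc([(78,135),(602,197),(570,411),(36,347)],4,100,245),"side":uc([(40,303),(547,25),(660,190),(137,500)],4,160,310)},[(.042,.105),(.042,-.105),(-.042,-.105),(-.042,.105)],.062)
print("keyway from station",v[0]+.068*np.sin(v[2]),v[1]-.068*np.cos(v[2]))
kt=uc((487,290),4,100,245);ks=uc((515,140),4,160,310)
print("keyway px",kt,ks,"top",onplane("top",kt,.07),"side",onplane("side",ks,.07));r=tri(ks,kt);print(r.x,r.fun)
print("block")
b=fit({"top":uc([(78,85),(650,84),(660,234),(75,237)],5,350,235),"side":uc([(65,345),(431,93),(523,170),(157,422)],5,340,170)},[(.025,.095),(.025,-.095),(-.025,-.095),(-.025,.095)],.04)
s=cv2.imread("pics/side0.png");t=cv2.imread("pics/top0.png")
for c in("red","blue","yellow"):
    a=cent(s,c,(360,175,80,70));d=cent(t,c,(370,250,110,25));r=tri(a[0],d[0]);print(c,a,d,r.x.round(4),r.fun.round(2))
E
```

```text
station
('side', 'top') [ 0.5329  0.2091 -0.2305] -13.2 res 1.69 0.93
('side',) [ 0.5318  0.2102 -0.2345] -13.44 res 1.37 0.72
('top',) [ 0.5339  0.2079 -0.2277] -13.04 res 0.53 0.29
keyway from station 0.5173791281099756 0.14288939736869002
keyway px [221.375 317.125] [288.375 344.625] top [0.5185083  0.14251105] side [0.51716537 0.14488943]
[0.51898659 0.14336592 0.06560893] [ 0.05371348  0.01370095 -0.03650807 -0.04553264]
block
('side', 'top') [ 0.5671 -0.1854 -0.1067] -6.11 res 1.49 0.7
('side',) [ 0.5665 -0.1837 -0.106 ] -6.07 res 0.8 0.61
('top',) [ 0.5673 -0.1863 -0.1074] -6.15 res 0.84 0.38
red (array([400.88311688, 210.36363636]), np.int64(154), (np.int64(395), np.int64(407), np.int64(202), np.int64(219))) (array([426.22377622, 262.90909091]), np.int64(143), (np.int64(417), np.int64(436), np.int64(259), np.int64(267))) [ 0.5698 -0.1885  0.0597] [ 0.18  0.03 -0.1  -0.13]
blue (array([423.50925926, 194.42592593]), np.int64(108), (np.int64(418), np.int64(430), np.int64(186), np.int64(203))) (array([464.56521739, 262.73043478]), np.int64(115), (np.int64(455), np.int64(474), np.int64(260), np.int64(266))) [ 0.5638 -0.2492  0.0598] [ 0.57  0.09 -0.3  -0.39]
yellow (array([377.29411765, 221.17647059]), np.int64(34), (np.int64(372), np.int64(382), np.int64(218), np.int64(224))) (array([388.73913043, 262.31521739]), np.int64(92), (np.int64(380), np.int64(397), np.int64(260), np.int64(266))) [ 0.5745 -0.1261  0.0775] [ 0.25  0.05 -0.14 -0.18]
```

```bash
python3 - <<'E'
from h import *
s=cv2.imread("pics/side0.png");t=cv2.imread("pics/top0.png")
th=np.radians(-6.1)
def hull(n,x,y,z):
    # local key: wide along block y
    C=np.array([(a*.005,b*.014,c*.016) for a in(-1,1) for b in(-1,1) for c in(-1,1)])
    R=np.array([[np.cos(th),-np.sin(th),0],[np.sin(th),np.cos(th),0],[0,0,1]])
    p=proj(n,C@R.T+[x,y,z]).astype(np.float32);h=cv2.convexHull(p);m=cv2.moments(h);return np.array([m["m10"]/m["m00"],m["m01"]/m["m00"]]),p.min(0),p.max(0)
from h import cent
def c2(img,box,col):
    x,y,w,g=box;c=img[y:y+g,x:x+w].astype(int);B,G,R=c[...,0],c[...,1],c[...,2]
    m=(R>2.2*G)&(R>45) if col=="red" else (B>1.5*R)&(B>40)
    m=m&( (R>2.5*B) if col=="red" else True)
    v,u=np.nonzero(m);return np.array([u.mean()+x,v.mean()+y]),m.sum(),(u.min()+x,v.min()+y,u.max()+x,v.max()+y)
for col in("red","blue"):
    a=c2(s,(390,190,24,35) if col=="red" else (412,178,24,32),col);b=c2(t,(412,255,30,16) if col=="red" else(450,255,30,16),col);print(a,b)
    r=least_squares(lambda X:np.r_[hull("side",*X)[0]-a[0],hull("top",*X)[0]-b[0]],[.567,-.186,.067]);print(r.x,r.fun)
    print([q for q in hull("side",*r.x)],[q for q in hull("top",*r.x)])
    r=least_squares(lambda X:np.r_[hull("side",*X,.067)[0]-a[0],hull("top",*X,.067)[0]-b[0]],[.567,-.186]);print("z fixed",r.x,r.fun)
for n in cams:E=cams[n]["E"];print(n,-E[:,:3].T@E[:,3])
E
```

```text
(array([401.05729167, 210.28125   ]), np.int64(192), (np.int64(394), np.int64(201), np.int64(408), np.int64(220))) (array([426.32926829, 262.96341463]), np.int64(164), (np.int64(416), np.int64(259), np.int64(436), np.int64(267)))
[ 0.56924254 -0.18823338  0.0602889 ] [ 0.15923096  0.03214371 -0.07825405 -0.00278308]
[array([401.21652263, 210.31339371]), array([392.88556, 199.11118], dtype=float32), array([409.72546, 221.61755], dtype=float32)] [array([426.25101424, 262.96063155]), array([415.35776, 258.13324], dtype=float32), array([437.22842, 267.81235], dtype=float32)]
z fixed [ 0.56754208 -0.18568789] [ 0.42755752 -1.279704   -0.64015894  0.47849975]
(array([423.88028169, 194.8028169 ]), np.int64(142), (np.int64(418), np.int64(186), np.int64(430), np.int64(204))) (array([463.86986301, 263.23972603]), np.int64(146), (np.int64(454), np.int64(259), np.int64(474), np.int64(267)))
[ 0.56344431 -0.24849864  0.05954896] [ 0.12142881  0.00644799  0.17065471 -0.69027731]
[array([424.0017105 , 194.80926489]), array([415.64062, 183.80745], dtype=float32), array([432.52817, 205.9114 ], dtype=float32)] [array([464.04051773, 262.54944872]), array([452.33792, 257.71265], dtype=float32), array([475.81158, 267.4048 ], dtype=float32)]
z fixed [ 0.56103701 -0.24381069] [ 0.21056485 -0.87600701 -1.20064911  0.28711154]
side [0.21595216 0.38079245 0.76793011]
top [ 0.44539472 -0.00357076  0.86890506]
```

Call:
jog_arm(commands=[-1,-0.028,0.0295,0,0,-1,-0.028,0.0295,0,0,-1,-0.028,0.0295,0,0,-1,-0.028,0.0295,0,0,-1,-0.028,0.0295,0,0,-1,-0.028,0.0295,0,0,-1,-0.028,0.0295,0,0,-1,-0.028,0.0295,0,0,-1,-0.028,0.0295,0,0,-1,-0.028,0.0295,0,0,-1,-0.028,0.0295,0,0,-1,-0.028,0.0295,0,0,-1,-0.028,0.0295,0,0,-1,-0.028,0.0295,0,0,-1,-0.028,0.0295,0,0,-1,-0.028,0.0295,0,0,-1,-0.028,0.0295,0,0,-1,-0.028,0.0295,0,0,-1,-0.028,0.0295,0,0,-1,-0.028,0.0295,0,0], grip_force=30)

```text
t: 2.77
tool_pos: [0.5645, -0.1798, 0.2186]
orientation: [2.595, 1.771, 0.0]
force: [0.6, 0.3, 0.4]
opening: 0.0929
```

Call:
jog_arm(commands=[-1,0,0,0,7,-1,0,0,0,7,-1,0,0,0,7,-1,0,0,0,7,-1,0,0,0,7,-1,0,0,0,7,-1,0,0,0,7,-1,0,0,0,7,-1,0,0,0,7,-1,0,0,0,7,-1,0,0,0,4.7,-1,0,0,0.02,0,-1,0,0,0.02,0,-1,0,0,0.02,0,-1,0,0,0,0])

```text
t: 4.02
tool_pos: [0.5614, -0.1766, 0.1538]
orientation: [-3.135, 0.166, 0.011]
force: [-0.6, -0.4, -1.3]
opening: 0.0927
```

```bash
cat >> h.py <<'E'
def st(robot):
    s=robot.read_state();p=s["tool_pos"];R=cv2.Rodrigues(np.array(s["orientation"]))[0]
    print("t",round(s["t"],2),"p",p.round(4),"yaw",np.degrees(np.arctan2(R[1,0],R[0,0])).round(2),"z",R[:,2].round(4),"F",s["force"].round(2),"T",s["wrist_torque"].round(3),"op",round(s["opening"],4),"q",s["q"].round(2))
    return p,R
def to(R,p,tgt):
    print("tool shift mm",(R.T@(np.array(tgt)-p)*1000).round(2))
def snap(robot,n,name,x=0,y=0,w=640,h=480,f=1):
    im=robot.read_camera(n)["img"];cv2.imwrite(f"pics/{name}_full.png",im);cv2.imwrite(f"pics/{name}.png",cv2.resize(im[y:y+h,x:x+w],None,fx=f,fy=f,interpolation=cv2.INTER_CUBIC))
E
python3 - <<'E'
from plant import robot
from h import *
p,R=st(robot);to(R,p,[.568,-.1865,.048])
snap(robot,"side","s1",330,130,150,120,5);snap(robot,"top","t1",350,200,150,110,5)
E
```

```text
t 4.02 p [ 0.5614 -0.1766  0.1538] yaw -6.06 z [-0.0066  0.0027 -1.    ] F [-0.59 -0.4  -1.35] T [-0.056  0.08   0.027] op 0.0927 q [-0.39  0.15  1.59 -0.    1.41 -0.29]
tool shift mm [  8.3    9.37 105.76]
```

View pics/s1.png

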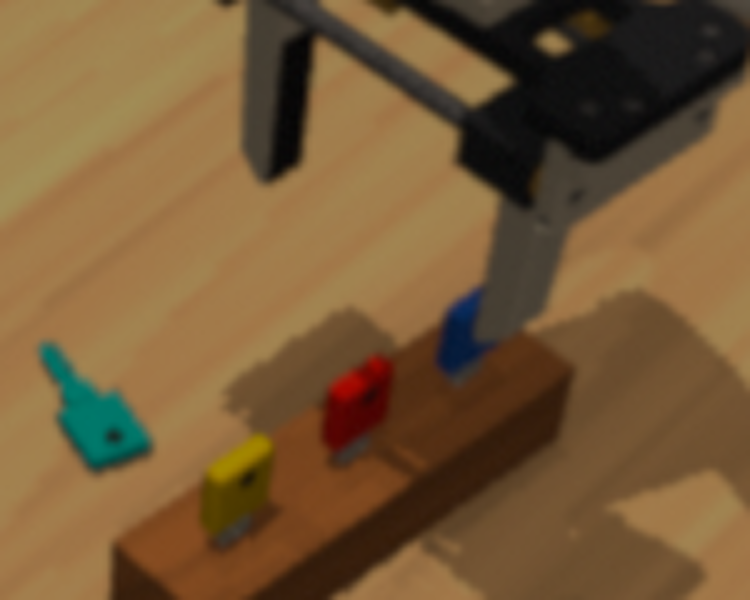

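View pics/t1.png

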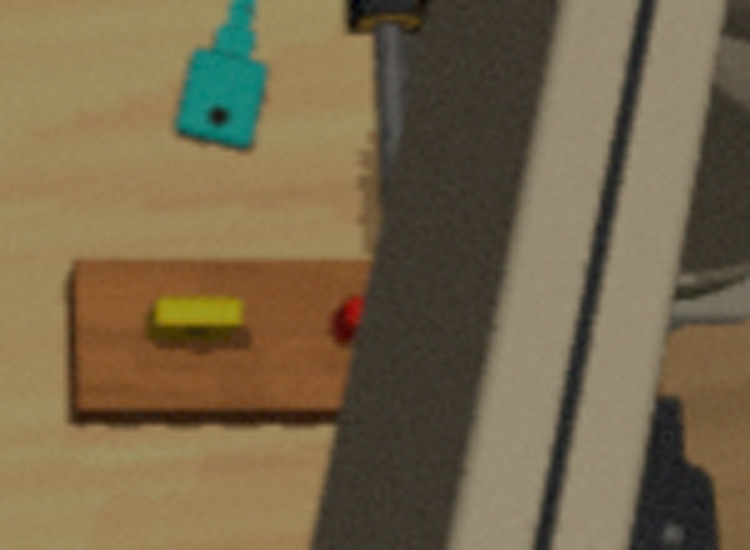

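```bash
python3 - <<'E'
from plant import robot
from h import *
p,R=st(robot);to(R,p,[.568,-.1865,.048])
E
```

```text
t 4.12 p [ 0.5634 -0.1774  0.1582] yaw -6.06 z [-1.8e-03  8.0e-04 -1.0e+00] F [0.65 0.13 0.45] T [-0.063  0.126 -0.041] op 0.093 q [-0.39  0.14  1.59 -0.    1.41 -0.29]
tool shift mm [  5.75   8.63 110.14]
```

Call:
jog_arm(commands=[-1,0.0058,0.0086,0,0,-1,0,0,0.02,0,-1,0,0,0.02,0,-1,0,0,0.02,0,-1,0,0,0.02,0,-1,0,0,0.015,0,-1,0,0,0.01,0,-1,0,0,0.005,0,-1,0,0,0,0,-1,0,0,0,0])

```text
t: 4.95
tool_pos: [0.5697, -0.1873, 0.0498]
orientation: [3.137, -0.166, 0.002]
force: [-0.5, -0.9, 1.1]
opening: 0.0931
```

```bash
python3 - <<'E'
from plant import robot
from h import *
snap(robot,"side","s2",330,130,150,120,5)
p,R=st(robot);to(R,p,[.568,-.1865,.048])
E
```

```text
t 5.0 p [ 0.57   -0.1874  0.0502] yaw -6.06 z [ 2.1e-03 -9.0e-04 -1.0e+00] F [0.21 0.25 0.34] T [-0.06   0.116  0.013] op 0.0933 q [-0.4   0.27  1.65 -0.    1.22 -0.3 ]
tool shift mm [-2.09 -0.65  2.22]
```

View pics/s2.png

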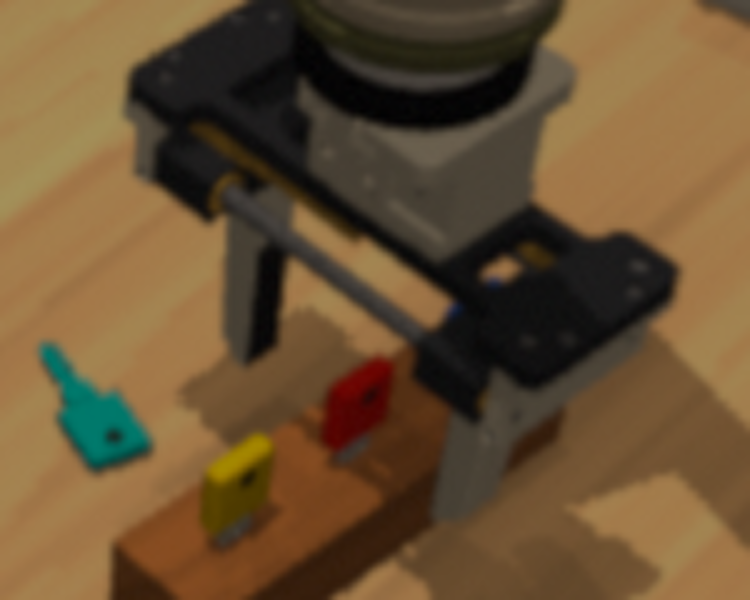

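Call:
jog_arm(commands=[0,0,0,0.002,0,0,-0.001,0,0,0,0.5,0,0,0,0,0.7,0,0,0,0,1,0,0,0,0,1,0,0,0,0,1,0,0,0,0], grip_force=5)

```text
t: 5.58
tool_pos: [0.5679, -0.1867, 0.0467]
orientation: [3.137, -0.166, 0.0]
force: [-0.1, 0.8, 0.1]
opening: 0.051
```

```bash
python3 - <<'E'
from plant import robot
from h import *
snap(robot,"side","s3",330,130,150,120,5)
p,R=st(robot);to(R,p,[.568,-.1865,.048])
E
```

```text
t 5.63 p [ 0.5679 -0.1867  0.0467] yaw -6.05 z [-0. -0. -1.] F [0.9  0.36 0.64] T [-0.058  0.037 -0.014] op 0.0466 q [-0.4   0.27  1.66 -0.    1.22 -0.3 ]
tool shift mm [ 0.09 -0.17 -1.35]
```

View pics/s3.png

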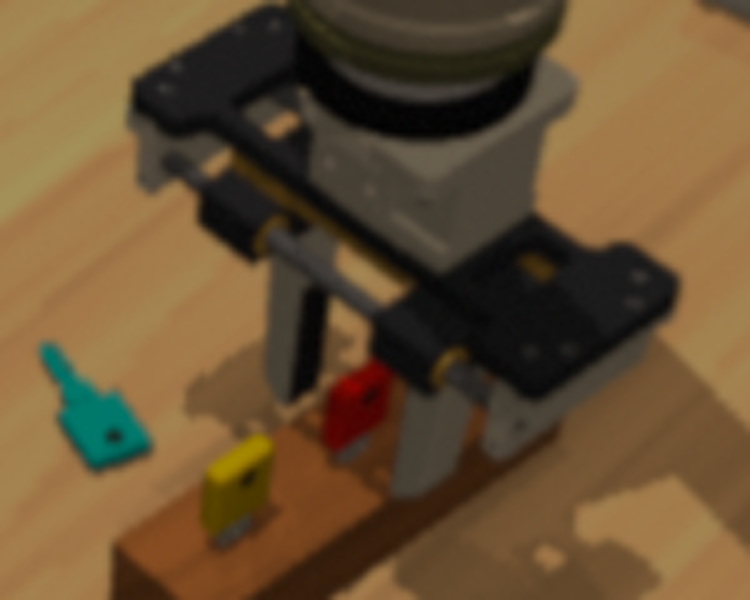

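Call:
jog_arm(commands=[1,0,0,-0.001,0,1,0,0,0,0,1,0,0,0,0,1,0,0,0,0])

```text
t: 5.97
tool_pos: [0.5679, -0.1867, 0.0477]
orientation: [3.137, -0.166, 0.0]
force: [-0.8, 0.6, -0.5]
opening: 0.02
```

```bash
python3 - <<'E'
from plant import robot
from h import *
snap(robot,"side","s4",360,170,90,75,8)
p,R=st(robot);to(R,p,[.568,-.1865,.048])
E
```

```text
t 6.02 p [ 0.5679 -0.1867  0.0477] yaw -6.06 z [ 0. -0. -1.] F [-0.03 -0.36  0.08] T [-0.128  0.086 -0.017] op 0.016 q [-0.4   0.27  1.66  0.    1.22 -0.3 ]
tool shift mm [ 0.07 -0.19 -0.35]
```

View pics/s4.png

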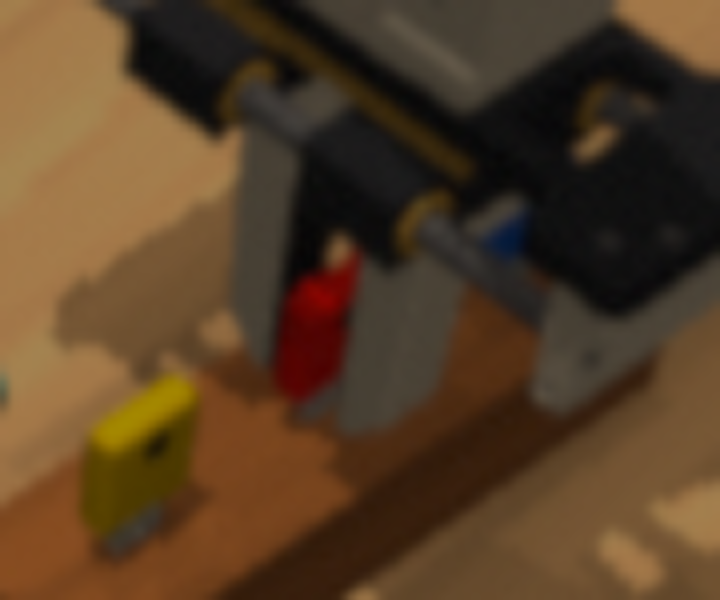

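Call:
jog_arm(commands=[1,0,0,0,0,1,0,0,0,0,1,0,0,0,0,1,0,0,0,0])

```text
t: 6.35
tool_pos: [0.5679, -0.1867, 0.0476]
orientation: [-3.137, 0.166, 0.0]
force: [0.4, 0.5, 0.7]
opening: 0.0101
```

```bash
python3 - <<'E'
from plant import robot
from h import *
snap(robot,"side","s5",360,170,90,75,8)
p,R=st(robot)
E
```

```text
t 6.4 p [ 0.5679 -0.1867  0.0476] yaw -6.06 z [-1.e-04 -0.e+00 -1.e+00] F [0.31 1.15 0.04] T [-0.102  0.098  0.011] op 0.0099 q [-0.4   0.27  1.66 -0.    1.22 -0.3 ]
```

View pics/s5.png

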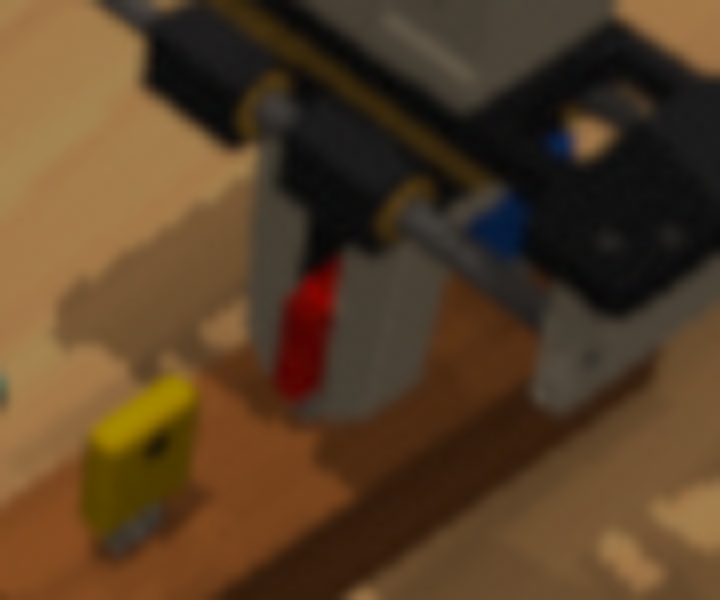

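Call:
jog_arm(commands=[1,0,0,0,0,1,0,0,0,0,1,0,0,-0.004,0,1,0,0,-0.006,0,1,0,0,-0.01,0,1,0,0,-0.01,0,1,0,0,-0.01,0,1,0,0,-0.02,0,1,0,0,-0.03,0,1,0,0,-0.03,0,1,0,0,-0.03,0,1,0,0,0,0,1,0,0,0,0], grip_force=40)

```text
t: 7.48
tool_pos: [0.5698, -0.1875, 0.2018]
orientation: [3.135, -0.166, 0.01]
force: [0.0, -0.0, -0.9]
opening: 0.0098
```

```bash
python3 - <<'E'
from plant import robot
from h import *
snap(robot,"side","s6",330,70,150,120,5)
p,R=st(robot)
to(R,p,[.518,.1432,.14])
E
```

```text
t 7.53 p [ 0.5685 -0.1869  0.1993] yaw -6.06 z [ 0.0025 -0.0011 -1.    ] F [-0.96  0.1  -1.07] T [-0.099  0.082 -0.011] op 0.0099 q [-0.4   0.13  1.52 -0.    1.49 -0.3 ]
tool shift mm [ -85.21 -323.01   58.79]
```

View pics/s6.png

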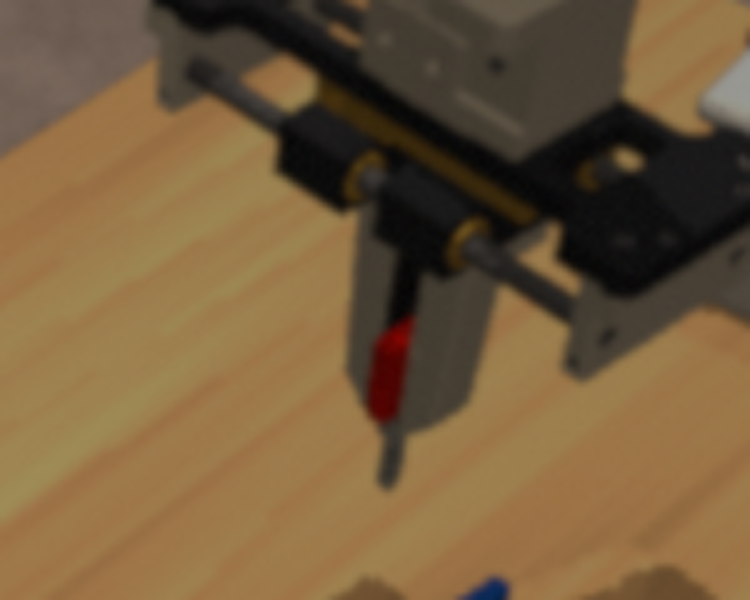

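Call:
jog_arm(commands=[1,-0.0085,-0.0323,0,0,1,-0.0085,-0.0323,0,0,1,-0.0085,-0.0323,0,0,1,-0.0085,-0.0323,0,0,1,-0.0085,-0.0323,0,0,1,-0.0085,-0.0323,0,0,1,-0.0085,-0.0323,0,0,1,-0.0085,-0.0323,0,0,1,-0.0085,-0.0323,0,0,1,-0.0085,-0.0323,0,0,1,0,0,0,0])

```text
t: 8.45
tool_pos: [0.5151, 0.1485, 0.1959]
orientation: [-3.136, 0.159, 0.005]
force: [-0.2, -0.2, -0.6]
opening: 0.0096
```

Call:
jog_arm(commands=[1,0,0,0,-6.9,1,0,0,0,-6.9,1,0,0,0,-6.9,1,0,0,0,-6.9,1,0,0,0,-6.9,1,0,0,0,-6.9,1,0,0,0,-6.9,1,0,0,0,-6.9,1,0,0,0,-6.9,1,0,0,0,-6.9,1,0,0,0,-6.9,1,0,0,0,-6.9,1,0,0,0.03,0,1,0,0,0.02,0,1,0,0,0.01,0,1,0,0,0,0,1,0,0,0,0,1,0,0,0,0])

```text
t: 9.95
tool_pos: [0.518, 0.1435, 0.1387]
orientation: [2.463, 1.95, 0.001]
force: [0.9, 0.2, 0.9]
opening: 0.0095
```

```bash
python3 - <<'E'
from plant import robot
from h import *
snap(robot,"side","s7",220,260,150,120,5)
snap(robot,"top","t7",150,230,150,120,5)
p,R=st(robot)
to(R,p,[.518,.1432,.13])
print("pred tip",proj("side",p+R[:,2]*.034),proj("top",p+R[:,2]*.034))
E
```

```text
t 10.05 p [0.5185 0.1436 0.1392] yaw 76.74 z [ 2.3e-03  4.0e-04 -1.0e+00] F [-0.09  0.44  0.54] T [-0.043  0.011 -0.   ] op 0.0097 q [ 0.17  0.01  1.76 -0.    1.37 -1.16]
tool shift mm [-0.52 -0.37  9.22]
pred tip [[286.97385122 331.39736482]] [[216.13644568 315.49197699]]
```

View pics/s7.png

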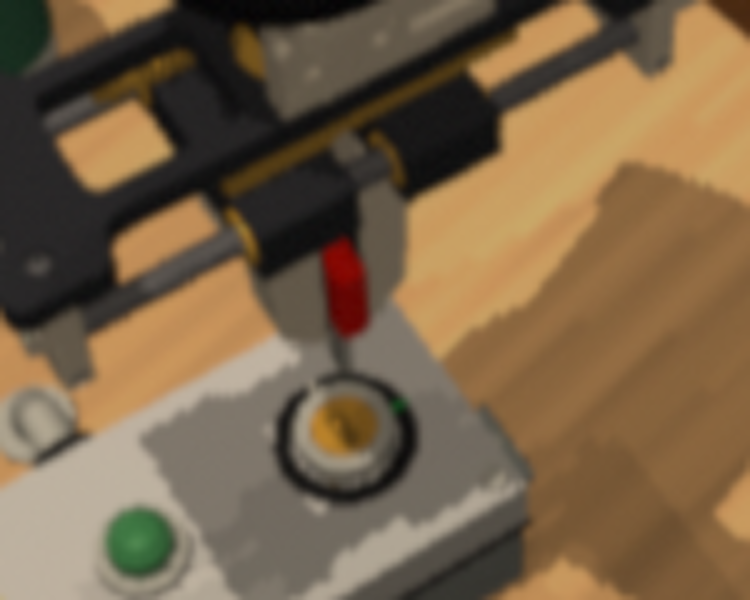

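View pics/t7.png

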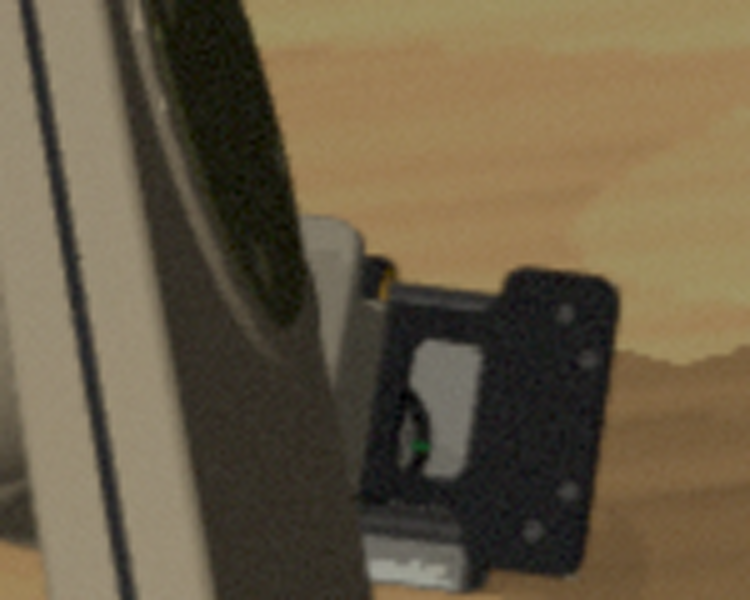

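Call:
jog_arm(commands=[1,0,0,0.01,0,1,0,0,0.01,0,1,0,0,0.007,0,1,0,0,0.003,0,1,0,0,0,0,1,0,0,0,0,1,0,0,0,0])

```text
t: 10.63
tool_pos: [0.5176, 0.1435, 0.1079]
orientation: [2.463, 1.95, 0.0]
force: [0.2, 0.1, -0.3]
opening: 0.0094
```

```bash
python3 - <<'E'
from plant import robot
from h import *
snap(robot,"side","s8",260,310,60,50,12)
p,R=st(robot)
print("pred tip",proj("side",p+R[:,2]*.034),"head",proj("side",p-R[:,2]*.019))
E
```

```text
t 10.68 p [0.5178 0.1435 0.1081] yaw 76.74 z [ 7.e-04  1.e-04 -1.e+00] F [ 0.1   0.44 -0.03] T [0.027 0.036 0.016] op 0.0097 q [ 0.18  0.04  1.79 -0.    1.31 -1.16]
pred tip [[288.5750823  342.40702603]] head [[286.49443539 323.74160982]]
```

View pics/s8.png

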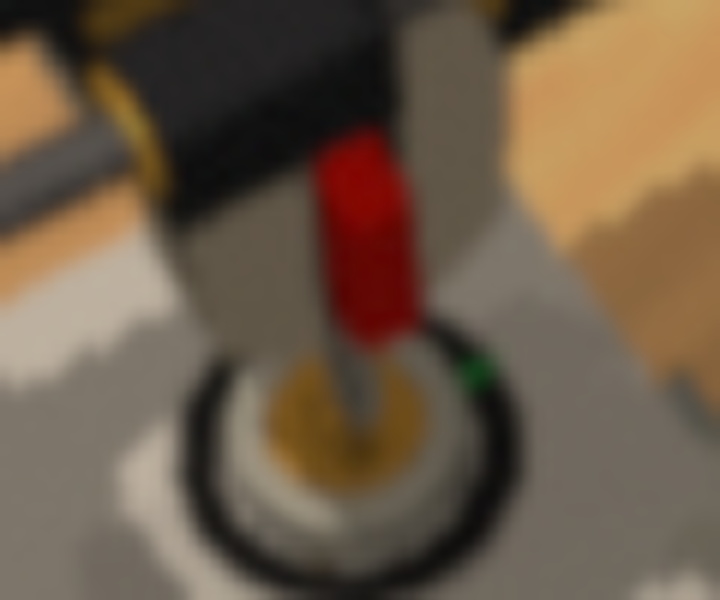

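```bash
python3 - <<'E'
from h import *
off=np.array([289.5,345.4])-[288.575,342.407]
print(onplane("side",np.array([288.4,344.65])-off,.07), onplane("side",np.array([288.4,344.65])-[.5,1.5],.07))
for d in([.001,0,0],[0,.001,0],[0,0,.001]):print(proj("side",np.array([.518,.1435,.074])+d)-proj("side",[.518,.1435,.074]))
# block/key centre in the side view w/ same offset
print(onplane("side",np.array([401.06,210.28])-off,.062),onplane("side",np.array([401.06,210.28]),.062))
E
python3 - <<'E'
import cv2
im=cv2.imread("pics/s8_full.png");cv2.imwrite("pics/s8b.png",cv2.convertScaleAbs(cv2.resize(im[335:355,275:303],None,fx=28,fy=28,interpolation=cv2.INTER_CUBIC),alpha=1.6))
im=cv2.imread("pics/side0.png");cv2.imwrite("pics/s0b.png",cv2.convertScaleAbs(cv2.resize(im[335:355,275:303],None,fx=28,fy=28,interpolation=cv2.INTER_CUBIC),alpha=1.6))
E
```

```text
[0.52165281 0.14242091] [0.51942048 0.14369349]
[[-0.47191299 -0.42087281]]
[[-0.49139153  0.44130211]]
[[-0.03763406 -0.33444565]]
[ 0.57464158 -0.19160074] [ 0.56880931 -0.18692664]
```

View pics/s8b.png

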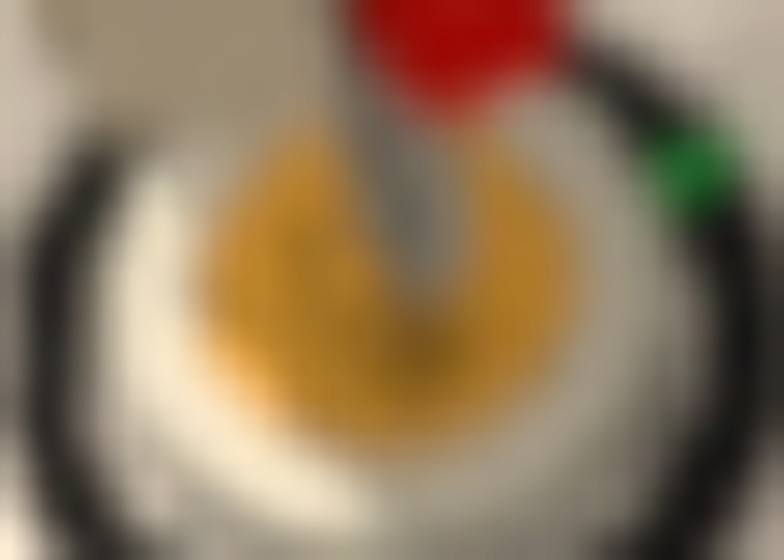

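View pics/s0b.png

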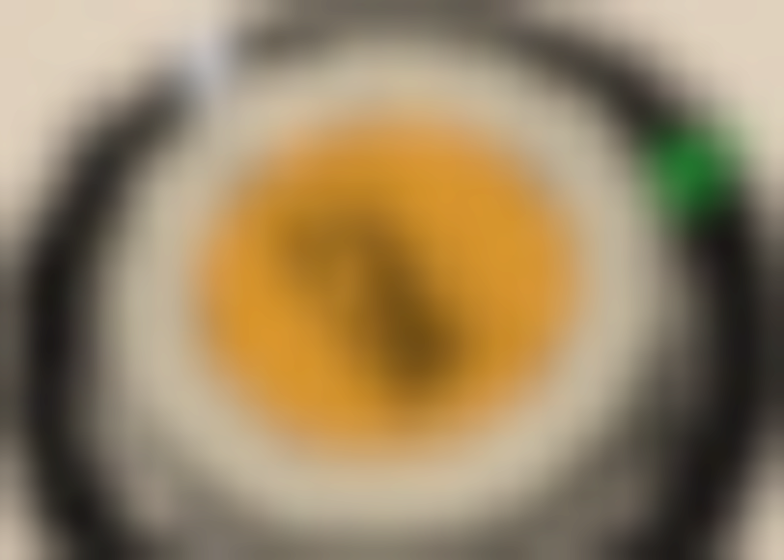

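```bash
cat > ov.py <<'E'
from h import *
def boxpts(hx,hy,z0,z1,tx=None):
    tx=hx if tx is None else tx
    return np.array([(a*hx,b*hy,z1) for a,b in((-1,-1),(1,-1),(1,1),(-1,1))]+[(a*tx,b*hy,z0) for a,b in((-1,-1),(1,-1),(1,1),(-1,1))])
ED=[(0,1),(1,2),(2,3),(3,0),(4,5),(5,6),(6,7),(7,4),(0,4),(1,5),(2,6),(3,7)]
def draw(im,P,off,x0,y0,f,col):
    q=((proj("side",P)+off-[x0,y0]+.5)*f-.5).round().astype(int)
    for a,b in ED:cv2.line(im,tuple(map(int,q[a])),tuple(map(int,q[b])),col,1)
def overlay(src,name,p,yaw,koff,kw,kyaw,soff,x0,y0,w,h,f):
    im=cv2.convertScaleAbs(cv2.resize(cv2.imread(src)[y0:y0+h,x0:x0+w],None,fx=f,fy=f,interpolation=cv2.INTER_CUBIC),alpha=1.5)
    # key local x (wide) is perpendicular to tool x (yaw): yaw-90
    def W(L,c,a):
        R=np.array([[np.cos(a),-np.sin(a),0],[np.sin(a),np.cos(a),0],[0,0,1]]);return L@R.T+c
    head=np.array(p)+[0,0,.019];a=np.radians(yaw-90)
    for L,c in((boxpts(.014,.005,-.016,.016),(0,255,255)),(boxpts(.007,.003,-.026,-.016),(255,255,0)),(boxpts(.0045,.0015,-.048,-.026),(0,255,0)),(boxpts(.0045,.0015,-.053,-.048,.0015),(0,255,0))):
        draw(im,W(L,head,a),koff,x0,y0,f,c)
    draw(im,W(boxpts(.00725,.004,0,0),np.array(kw),np.radians(kyaw)),soff,x0,y0,f,(255,0,255))
    t=np.linspace(0,2*np.pi,60);q=((proj("side",np.c_[kw[0]+.015*np.cos(t),kw[1]+.015*np.sin(t),np.full(60,kw[2]+.001)])+soff-[x0,y0]+.5)*f-.5).astype(int)
    cv2.polylines(im,[q.reshape(-1,1,2)],True,(255,0,255),1)
    cv2.imwrite(name,im)
E
python3 - <<'E'
from ov import *
from h import *
p=[.5178,.1435,.1081]
for i,o in enumerate([(0,0),(1.0,1.5)]):
    overlay("pics/s8_full.png",f"pics/ov{i}.png",p,76.74,np.array(o),[.518,.1435,.07],-13.2,np.array(o),265,310,45,50,12)
a=np.hstack([cv2.imread("pics/ov0.png")[:, :400],cv2.imread("pics/ov1.png")[:,:400]]);cv2.imwrite("pics/ov.png",a)
E
```

```text
(no output)
```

View pics/ov.png

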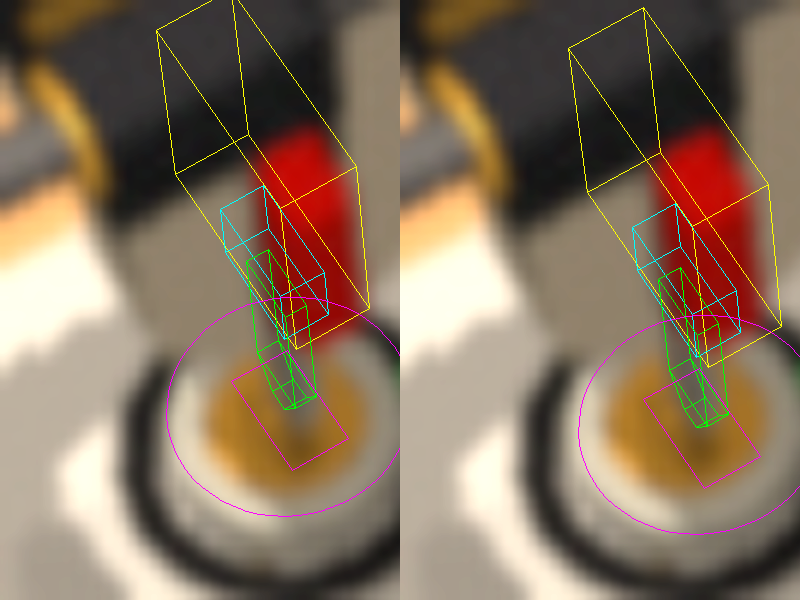

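Call:
jog_arm(commands=[1,-0.0004,0,0.001,0,1,0,0,0.001,0,1,0,0,0.001,0,1,0,0,0.001,0,1,0,0,0.001,0,1,0,0,0.001,0,1,0,0,0.001,0,1,0,0,0.001,0,1,0,0,0,0])

```text
t: 11.43
tool_pos: [0.5175, 0.1433, 0.0996]
orientation: [-2.463, -1.95, -0.001]
force: [0.9, 0.8, 0.2]
opening: 0.0096
```

```bash
python3 - <<'E'
from plant import robot
from h import *
snap(robot,"side","s9",265,310,45,50,12)
p,R=st(robot)
E
```

```text
t 11.48 p [0.5175 0.1433 0.0996] yaw 76.74 z [ 2.e-04  4.e-04 -1.e+00] F [ 1.4   2.98 -0.65] T [ 0.437 -0.17  -0.026] op 0.0098 q [ 0.17  0.05  1.8   0.    1.3  -1.17]
```

View pics/s9.png

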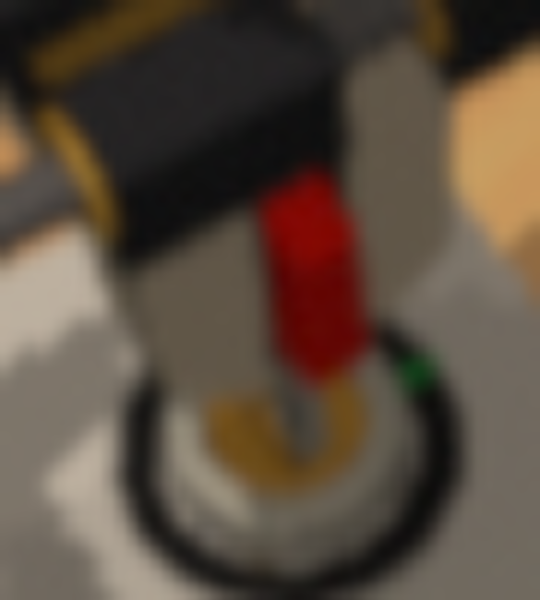

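Call:
jog_arm(commands=[1,0.0006,0,0,0,1,0,0,0.001,0,1,0,0,0,0])

```text
t: 11.73
tool_pos: [0.5176, 0.1436, 0.0986]
orientation: [2.463, 1.95, 0.0]
force: [0.8, -0.3, -0.1]
opening: 0.0101
```

```bash
python3 - <<'E'
from plant import robot
from h import *
import time
for i in range(3):
    robot.read_camera("side");p,R=st(robot)
E
```

```text
t 11.78 p [0.5176 0.1436 0.0987] yaw 76.74 z [ 2.e-04 -2.e-04 -1.e+00] F [ 0.82 -0.26  0.84] T [ 0.141 -0.155  0.045] op 0.0095 q [ 0.18  0.05  1.8  -0.    1.29 -1.16]
t 11.83 p [0.5176 0.1436 0.0986] yaw 76.74 z [ 1.e-04 -1.e-04 -1.e+00] F [ 0.6   1.01 -0.22] T [ 0.057 -0.244  0.021] op 0.0096 q [ 0.18  0.05  1.8  -0.    1.29 -1.16]
t 11.88 p [0.5176 0.1436 0.0987] yaw 76.74 z [ 1.e-04 -2.e-04 -1.e+00] F [ 0.11  1.04 -0.4 ] T [ 0.087 -0.172  0.004] op 0.0096 q [ 0.18  0.05  1.8  -0.    1.29 -1.16]
```

Call:
jog_arm(commands=[1,0,0,0.0008,1.5,1,0,0,0.0008,-3,1,0,0,0.0008,3,1,0,0,0.0008,-3,1,0,0,0.0008,3,1,0,0,0.0008,-3,1,0,0,0.0008,1.5])

```text
t: 12.47
tool_pos: [0.5184, 0.1436, 0.0937]
orientation: [2.459, 1.953, 0.002]
force: [2.8, -0.8, 0.9]
opening: 0.0097
```

```bash
python3 - <<'E'
from plant import robot
from h import *
for i in range(2):
    robot.read_camera("side");p,R=st(robot)
E
```

```text
t 12.52 p [0.5183 0.1436 0.0935] yaw 76.61 z [ 0.0018 -0.     -1.    ] F [2.59 0.52 0.05] T [ 0.022 -0.685 -0.048] op 0.0099 q [ 0.18  0.06  1.8  -0.    1.28 -1.16]
t 12.57 p [0.5183 0.1436 0.0935] yaw 76.69 z [ 0.0018  0.     -1.    ] F [ 3.68 -0.09  0.13] T [ 0.016 -0.77  -0.055] op 0.0098 q [ 0.18  0.06  1.8  -0.    1.28 -1.16]
```

Call:
jog_arm(commands=[1,0,0.0007,0.0008,1.5,1,0,0,0.0008,-3,1,0,0,0.0008,3,1,0,0,0.0008,-3,1,0,0,0.0008,3,1,0,0,0.0008,-3,1,0,0,0.0008,1.5])

```text
t: 13.15
tool_pos: [0.5185, 0.1436, 0.0879]
orientation: [2.459, 1.954, 0.001]
force: [0.5, 0.1, 3.0]
opening: 0.0101
```

```bash
python3 - <<'E'
from plant import robot
from h import *
for i in range(2):
    robot.read_camera("side");p,R=st(robot)
E
```

```text
t 13.2 p [0.5185 0.1436 0.0877] yaw 76.64 z [ 7.e-04  1.e-04 -1.e+00] F [1.1  1.01 2.08] T [ 0.135 -0.325 -0.041] op 0.0098 q [ 0.17  0.07  1.8  -0.    1.27 -1.16]
t 13.25 p [0.5185 0.1436 0.0878] yaw 76.72 z [ 7.e-04  1.e-04 -1.e+00] F [1.08 1.63 1.64] T [ 0.12  -0.416 -0.036] op 0.0098 q [ 0.17  0.07  1.8   0.    1.27 -1.16]
```

Going in well: little axial force. Continuing.

Call:
jog_arm(commands=[1,0,0,0.0008,1.5,1,0,0,0.0008,-3,1,0,0,0.0008,3,1,0,0,0.0008,-3,1,0,0,0.0008,3,1,0,0,0.0008,-3,1,0,0,0.0008,1.5,1,0,0,0.0008,1.5,1,0,0,0.0008,-1.5])

```text
t: 14.0
tool_pos: [0.5186, 0.1436, 0.0811]
orientation: [2.464, 1.948, 0.001]
force: [1.2, -0.4, 7.2]
opening: 0.0097
```

```bash
python3 - <<'E'
from plant import robot
from h import *
for i in range(2):
    robot.read_camera("side");p,R=st(robot)
E
```

```text
t 14.05 p [0.5185 0.1436 0.0807] yaw 76.92 z [ 6.e-04  1.e-04 -1.e+00] F [ 2.64  0.73 -0.7 ] T [ 0.125 -0.438  0.009] op 0.0097 q [ 0.17  0.07  1.81  0.    1.26 -1.17]
t 14.1 p [0.5185 0.1436 0.0805] yaw 76.81 z [ 7.e-04  1.e-04 -1.e+00] F [2.63 0.79 0.91] T [ 0.117 -0.52   0.037] op 0.01 q [ 0.17  0.07  1.81  0.    1.26 -1.17]
```

Call:
jog_arm(commands=[1,0,0.0002,0.0007,1.5,1,0,0,0.0007,-3,1,0,0,0.0007,3,1,0,0,0.0007,-1.5,1,0,0,0,0])

```text
t: 14.52
tool_pos: [0.5186, 0.1437, 0.0781]
orientation: [2.462, 1.951, 0.001]
force: [-0.9, 1.4, 6.0]
opening: 0.0096
```

```bash
python3 - <<'E'
from plant import robot
from h import *
for i in range(2):
    if i: snap(robot,"side","s10",265,310,45,50,12)
    else: robot.read_camera("side")
    p,R=st(robot)
E
```

```text
t 14.57 p [0.5186 0.1437 0.0781] yaw 76.75 z [ 5.e-04  3.e-04 -1.e+00] F [0.02 0.75 3.94] T [ 0.111  0.049 -0.029] op 0.0099 q [ 0.17  0.08  1.81  0.    1.25 -1.16]
t 14.62 p [0.5186 0.1437 0.0781] yaw 76.74 z [ 5.e-04  3.e-04 -1.e+00] F [-0.32  0.81  6.1 ] T [0.161 0.157 0.013] op 0.0098 q [ 0.17  0.08  1.81  0.    1.25 -1.16]
```

View pics/s10.png

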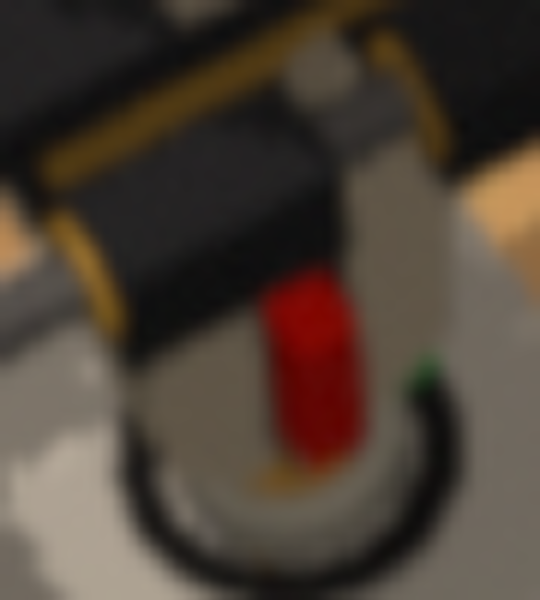

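Call:
jog_arm(commands=[1,0,0,0.0007,1.5,1,0,0,0,-3,1,0,0,0,1.5])

```text
t: 14.87
tool_pos: [0.5187, 0.1437, 0.0777]
orientation: [2.46, 1.954, 0.001]
force: [-2.3, -0.1, 8.8]
opening: 0.0096
```

```bash
python3 - <<'E'
from plant import robot
from h import *
for i in range(2):
    robot.read_camera("side")
    p,R=st(robot)
E
```

```text
t 14.92 p [0.5186 0.1436 0.0777] yaw 76.62 z [ 5.e-04  2.e-04 -1.e+00] F [-2.1  -0.86  7.15] T [-0.017  0.358 -0.006] op 0.0096 q [ 0.17  0.08  1.81  0.    1.25 -1.16]
t 14.97 p [0.5186 0.1436 0.0777] yaw 76.69 z [ 5.e-04  2.e-04 -1.e+00] F [-1.44 -0.53  8.59] T [0.046 0.343 0.063] op 0.0095 q [ 0.17  0.08  1.81  0.    1.25 -1.16]
```

Call:
jog_arm(commands=[1,0,0,0.001,1.5,1,0,0,0,-3,1,0,0,0,1.5])

```text
t: 15.22
tool_pos: [0.5187, 0.1436, 0.0773]
orientation: [2.46, 1.954, 0.001]
force: [-4.2, 0.9, 12.0]
opening: 0.0096
```

```bash
python3 - <<'E'
from plant import robot
from h import *
for i in range(2):
    robot.read_camera("side")
    p,R=st(robot)
E
```

```text
t 15.27 p [0.5187 0.1437 0.0773] yaw 76.62 z [ 7.e-04  3.e-04 -1.e+00] F [-3.47 -0.12 13.6 ] T [-0.051  0.796  0.023] op 0.0096 q [ 0.17  0.08  1.81  0.    1.25 -1.16]
t 15.32 p [0.5188 0.1436 0.0773] yaw 76.69 z [ 7.e-04  2.e-04 -1.e+00] F [-4.11 -0.78 12.66] T [0.048 0.834 0.036] op 0.0096 q [ 0.17  0.08  1.81  0.    1.25 -1.16]
```

Call:
jog_arm(commands=[1,0,-0.0004,-0.0006,0,1,0,0,0,0,1,0,0,0,5,1,0,0,0,5,1,0,0,0,5,1,0,0,0,5,1,0,0,0,5,1,0,0,0,5,1,0,0,0,0], grip_force=55)

```text
t: 16.07
tool_pos: [0.5184, 0.1435, 0.0775]
orientation: [2.887, 1.238, 0.001]
force: [-2.2, -1.6, 9.7]
opening: 0.0095
```

```bash
python3 - <<'E'
from plant import robot
from h import *
for i in range(2):
    if i: snap(robot,"side","s11",255,300,65,65,9)
    else: robot.read_camera("side")
    p,R=st(robot)
E
```

```text
t 16.12 p [0.5184 0.1435 0.0775] yaw 46.64 z [ 8.e-04 -0.e+00 -1.e+00] F [-1.51 -0.99  9.26] T [-0.075  0.438  0.052] op 0.0094 q [ 0.17  0.08  1.81 -0.    1.25 -0.64]
t 16.17 p [0.5184 0.1435 0.0775] yaw 46.71 z [ 7.e-04 -0.e+00 -1.e+00] F [-1.59 -0.7   9.3 ] T [-0.165  0.4    0.02 ] op 0.0094 q [ 0.17  0.08  1.81 -0.    1.25 -0.64]
```

View pics/s11.png

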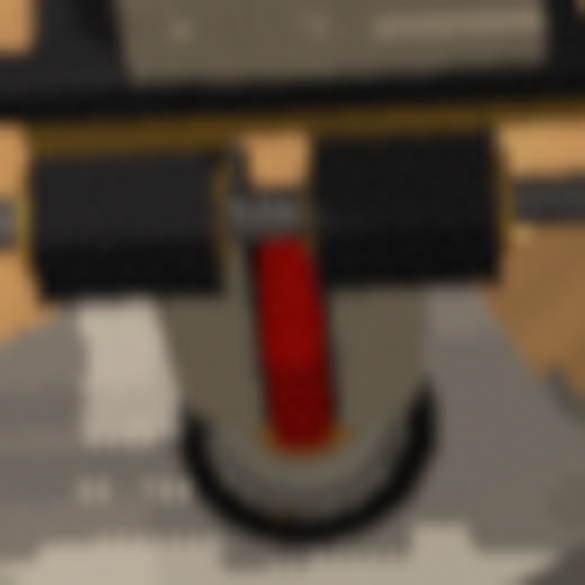

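Call:
jog_arm(commands=[1,0,0,0,5,1,0,0,0,5,1,0,0,0,5,1,0,0,0,5,1,0,0,0,5,1,0,0,0,5,1,0,0,0,0])

```text
t: 16.75
tool_pos: [0.5182, 0.1435, 0.0775]
orientation: [3.109, 0.448, 0.0]
force: [-3.2, -1.2, 11.0]
opening: 0.0099
```

```bash
python3 - <<'E'
from plant import robot
from h import *
for i in range(2):
    robot.read_camera("side")
    p,R=st(robot)
E
```

```text
t 16.8 p [0.5182 0.1435 0.0775] yaw 16.65 z [ 3.e-04 -1.e-04 -1.e+00] F [-2.41 -0.65 11.19] T [-0.173  0.733  0.074] op 0.0097 q [ 0.17  0.08  1.81 -0.    1.25 -0.12]
t 16.85 p [0.5182 0.1435 0.0775] yaw 16.71 z [ 3.e-04 -2.e-04 -1.e+00] F [-3.31 -0.06 11.11] T [-0.163  0.699 -0.03 ] op 0.0096 q [ 0.17  0.08  1.81 -0.    1.25 -0.12]
```

Call:
jog_arm(commands=[1,-0.0003,0,0,5,1,0,0,0,5,1,0,0,0,5,1,0,0,0,5,1,0,0,0,5,1,0,0,0,5,1,0,0,0,0])

```text
t: 17.43
tool_pos: [0.5178, 0.1436, 0.0775]
orientation: [-3.119, 0.372, -0.0]
force: [-3.0, -1.1, 10.7]
opening: 0.0097
```

```bash
python3 - <<'E'
from plant import robot
from h import *
T=[]
for i in range(6):
    robot.read_camera("side");T.append(robot.read_state()["wrist_torque"][2])
print(np.mean(T));st(robot)
E
```

```text
0.05572012619421864
t 17.73 p [0.5178 0.1436 0.0775] yaw -13.26 z [ 2.e-04  1.e-04 -1.e+00] F [-2.65 -0.69 10.08] T [0.044 0.76  0.03 ] op 0.0094 q [0.18 0.08 1.81 0.   1.25 0.41]
```

Call:
jog_arm(commands=[1,0,0,0,4,1,0,0,0,4,1,0,0,0,2,1,0,0,0,0])

```text
t: 18.07
tool_pos: [0.5177, 0.1436, 0.0775]
orientation: [-3.076, 0.637, -0.0]
force: [-3.3, -0.3, 11.2]
opening: 0.0098
```

```bash
python3 - <<'E'
from plant import robot
from h import *
T=[]
for i in range(6):
    robot.read_camera("side");T.append(robot.read_state()["wrist_torque"][2])
print(np.mean(T));st(robot);snap(robot,"side","s12",255,300,65,65,9)
E
```

```text
0.08245823198971407
t 18.37 p [0.5178 0.1436 0.0775] yaw -23.26 z [ 1.e-04  2.e-04 -1.e+00] F [-4.15  0.6  11.21] T [0.027 0.868 0.047] op 0.0099 q [0.18 0.08 1.81 0.   1.25 0.58]
```

View pics/s12.png

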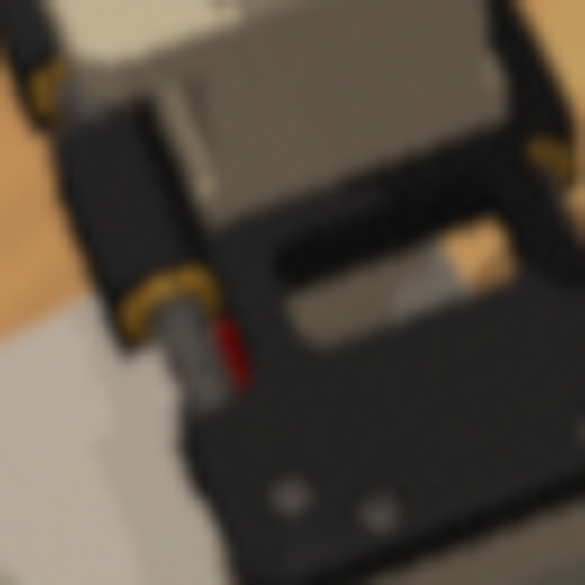

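Call:
jog_arm(commands=[1,0,0,0,2,1,0,0,0,2,1,0,0,0,0])

```text
t: 18.67
tool_pos: [0.5177, 0.1437, 0.0775]
orientation: [-3.052, 0.743, 0.0]
force: [-3.9, -0.2, 11.3]
opening: 0.0096
```

```bash
python3 - <<'E'
from plant import robot
from h import *
T=[]
for i in range(12):
    robot.read_camera("side");T.append(robot.read_state()["wrist_torque"][2])
print(np.mean(T),np.std(T));st(robot)
E
```

```text
0.17325008262058952 0.037457906172641886
t 19.27 p [0.5177 0.1437 0.0775] yaw -27.25 z [-1.e-04  3.e-04 -1.e+00] F [-3.98 -0.04 11.01] T [0.047 0.891 0.227] op 0.0098 q [0.18 0.08 1.81 0.   1.25 0.65]
```

Call:
jog_arm(commands=[1,0,0,0,2,1,0,0,0,2,1,0,0,0,0])

```text
t: 19.52
tool_pos: [0.5176, 0.1436, 0.0775]
orientation: [3.024, -0.849, -0.0]
force: [-4.0, 0.7, 12.1]
opening: 0.01
```

```bash
python3 - <<'E'
from plant import robot
from h import *
T=[]
for i in range(12):
    robot.read_camera("side");T.append(robot.read_state()["wrist_torque"][2])
print(np.mean(T),np.std(T));st(robot)
E
```

```text
0.20595286040277225 0.027912191877129743
t 20.12 p [0.5176 0.1436 0.0775] yaw -31.25 z [-3.e-04 -0.e+00 -1.e+00] F [-4.59 -0.18 12.24] T [-0.084  1.043  0.237] op 0.0097 q [0.18 0.08 1.81 0.   1.25 0.72]
```

```bash
python3 - <<'E'
from plant import robot
from h import *
snap(robot,"side","s13",150,260,200,180,4)
snap(robot,"top","t13",90,170,220,190,3)
T=[]
for i in range(16):
    robot.read_camera("side");T.append(robot.read_state()["wrist_torque"][2])
print(np.mean(T));st(robot)
E
```

```text
0.19474140980889776
t 21.02 p [0.5176 0.1436 0.0775] yaw -31.25 z [-3.e-04 -0.e+00 -1.e+00] F [-4.68 -0.69 11.21] T [-0.078  1.003  0.227] op 0.0098 q [0.18 0.08 1.81 0.   1.25 0.72]
```

View pics/s13.png

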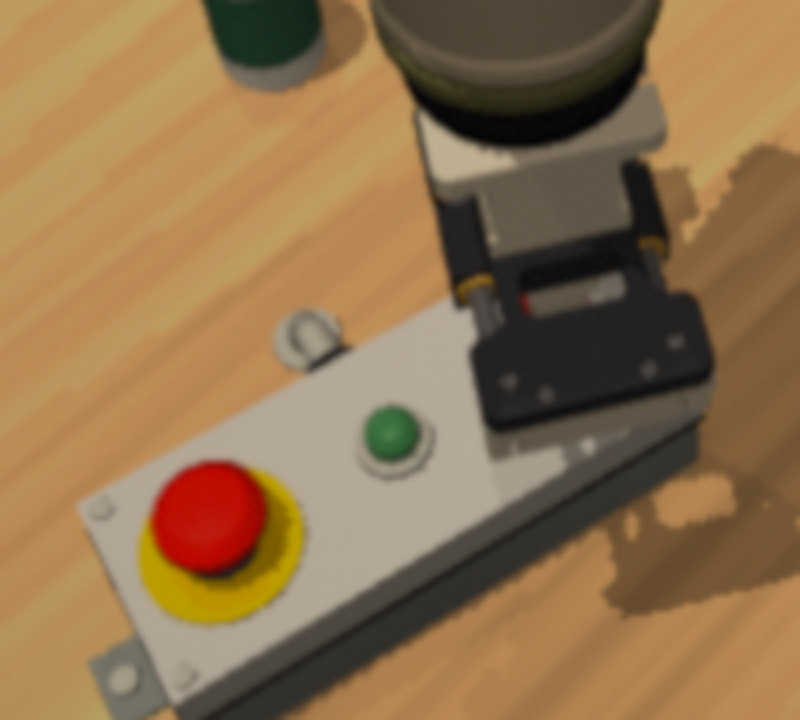

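View pics/t13.png

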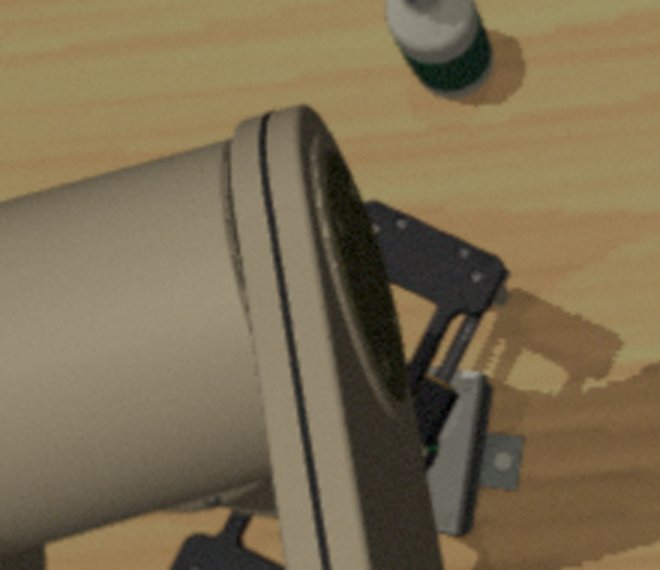

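View pics/s13_full.png

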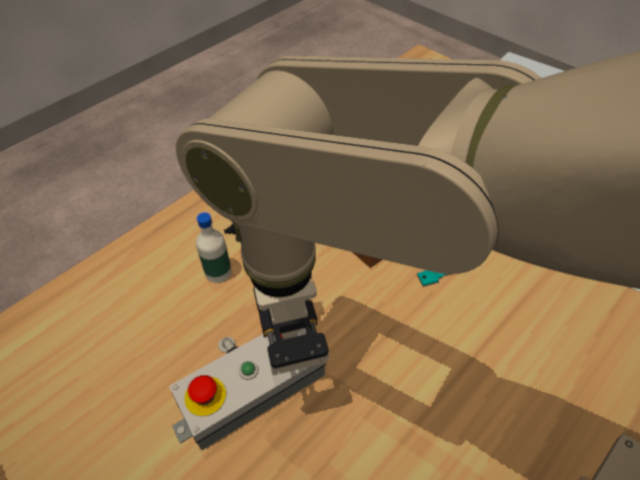

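```bash
python3 - <<'E'
from plant import robot
from h import *
st(robot);print(robot.close_job())
E
```

```text
t 21.02 p [0.5176 0.1436 0.0775] yaw -31.25 z [-3.e-04 -0.e+00 -1.e+00] F [-4.68 -0.69 11.21] T [-0.078  1.003  0.227] op 0.0098 q [0.18 0.08 1.81 0.   1.25 0.72]
the job is handed in; nothing more can be done
None
```

The red key is in the hoist's key switch, fully home and turned clockwise to its stop. The arm was still holding it there, with the grip set to 55 N, when I handed the job in at 21.0 s.

- **Insertion:** I eased the key down in small steps with a wiggle of about 1.5° either way. Push force stayed under about 9 N until the blade met the floor. The tool height then read 77.3 mm under 13 N, against roughly 78 mm expected, and the picture showed no sign of the key slipping in the fingers.
- **Turn:** I turned it 108° in total. Resistance was 0.06 N m at 90° and 0.08 at 100°. It then jumped to 0.17 at 104° and settled at about 0.20, well above the spring's 0.08, which marks the stop. It held steady at about 0.2 N m for the last second I watched, with 11 N still pressing down.
- **Left alone:** In the last pictures the stop button is out and the bottle is standing in place. The arm hid most of the block, the blue and yellow keys and the screwdriver in that view, so I could not check them at the end; nothing in the moves should have touched them.
- **What disagreed or could not be confirmed:**
  - The two cameras' positions differed by 1–2 mm, and their heights came out 4–7 mm low, so I aligned the key by comparing it with the slot in the side picture and then by feel.
  - The green lamp showed no visible change, so the reading that the plug is at its stop rests on torque and angle alone.

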